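# Sort the clean toddler things into the drawer's bays

### The arm

A 6-joint arm with a two-finger parallel gripper is mounted at the origin on the work surface. World frame = base frame: x ahead of the robot, y to its left, z up, the work surface at z = 0. Lengths are in mm, angles in rad, forces in N, time in s.
With the tool pointing down it reaches from about 400 to 925 mm from the base axis. Payload 12.5 kg.
Tool frame: the origin (TCP) lies at the very end of the fingers, on their centre line; the grasp point (between the pads) lies 19 mm behind it (env.tcp_to_grasp is the distance from the TCP to the grasp point, in mm); z points along the fingers, x is the direction in which the jaws open and shut, and the axes are right-handed (so a half turn about z gives the same grasp; the last joint's range is limited). The gripper opens to 95 mm and grips with 3 to 60 N. Pads are 20 mm wide; open, the fingers measure 119 mm over their backs; the gripper's body (75 mm by 180 mm) begins 59 mm behind the grasp point.
Start: joints at [1.222, 0.491, 1.559, -0, 1.092, -0.106], TCP at [150.245, 606.69, 214.661] pointing down, gripper open.
Joint ranges: [-3.1, 3.1], [-0.84, 2.19], [0.05, 2.79], [-1.13, 4.28], [0.06, 2.93], [-2.69, 2.69]. Speed limits (rad/s): [2.22, 2.22, 2.79, 3.14, 3.14, 3.14].

### API

Orientations are given as [roll, pitch, yaw] about the fixed x, y, z axes, in that order (R = Rz(yaw) Ry(pitch) Rx(roll)).
In Python, from cell import env, vision, job gives the robot as it stands.
- The arm moves only by the shell command python3 -m pendant 'ROWS' [OPENING]. ROWS is JSON, a list of rows, each a list of 4 numbers: the shift along the tool's x, y, z in mm, then the turn about the tool's z in degrees. In form: [[tx, ty, tz, turn], ...]. A call has 1 to 8 rows; each row is the pose to reach, as a shift and turn from the pose measured when the call began, along the tool's axes at that moment; what a row does not reach only later rows make up. A row lasts 1/8 s, in which the tool goes at most 62.5 mm and 10.7 degrees, less where a joint would pass 70% of its speed; a pose out of reach is approached as far as the arm can. A call with a gripper value outside its range is refused whole. OPENING is the closure, from 0 (fully open) to 1 (shut), set as the call begins (- or left out, the last holds). The fingers move at their own pace and stop on an object; the grip force is fixed at half the most. Time passes only in rows, so rows that repeat a pose let the fingers close. It gives the time, the measured TCP pose, the force and the opening at its end, in the units of the state.
- env.state(): the state, without advancing time (a new reading comes with each control period).
- vision.read_camera(name): name is "scene" or "top"; returns a dict with "pixels" (480x640x3 uint8, red, green, blue), "intrinsics" (3x3 intrinsics, pixels), "R" (3x3) and "t" (3): a world point X has camera coordinates R X + t. Camera axes: x right, y down, z forward; pixel columns grow to the right and rows downward; lengths in mm; the calibration is good to about 2 mm. A picture is of the moment at which its call begins. There is no depth.
- job.job_done(): hands the job in, once; it reports no verdict.
Trained networks look in a picture, given as the dict that the camera call returned (one of the last four; its "shot" number tells which), for a name from the list of things; names that differ only in an ending like _2 or _b are one class to them, and where a whole thing is asked for, a point or a joint stands for the part that bears it (a point fixed in the world has none). Each returns a list of dicts, best first, with "confidence" (0 to 1); they miss things now and then, are a little off and sometimes report something else, mostly with a low value. They report only what shows in the picture. A call takes as long as a camera call. They do not tell look-alikes from the thing itself.
- vision.find_in(picture, query): "at" ([x, y, z] in mm, in the coordinates of the camera as it stood for that picture, good to about 4 mm: the middle of the surface that is visible of it).
- vision.regions_of(picture, query): "pixels" (480x640 bool, what is visible of it).
The state is a dict: "t": time; "joints": joint angles; "qvel": joint speeds; "tau": joint torques, N m; "eef_pos": TCP position; "tcp_rot": TCP orientation; "ft_force": force on the tool from outside, world axes, zero at the start; "moment": the same for the moment, N m; "opening": opening from 0.0 (shut) to 1.0 (fully open).
Only numpy, scipy, OpenCV 4.12 (cv2) and the standard library are available. Lean on these libraries where they do the work, as an engineer would, in place of code of your own. Each camera call takes 0.05 s, during which the arm holds its last target.

### The job

Put the clean toddler things from the drying mat away in the open drawer: the fork, the spoon, the steel sippy cup and the snack pot each go into the bay of the divider tray where one of its own kind already is, the cutlery lying flat and lengthwise, the cup and the pot standing upright on the bay's floor. Set each down rather than dropping it, and leave the cup and the pot that are already there standing in their places.

Things in the scene. Friction and masses are not known exactly. Their poses are not given: they have to be found in the camera images.
- fork_mid (a point): Yellow plastic toddler fork, 125 mm long, lying flat on the pale green drying mat beside the drawer; point at the middle of its length, half-way up its handle (6 mm above what it lies on). +x towards the tines, +z up when lying as at the start. Handle 14 mm wide and 12 mm thick, from 62 mm behind the point to 17 mm ahead of it; neck 10 mm wide; head 24 mm wide, 6 mm thick. 18 g.
- spoon_mid (a point): Red plastic toddler spoon, 125 mm long, lying on the drying mat; point at the middle of its length, half-way up its handle (6 mm above what it lies on). +x towards the bowl, +z up when lying as at the start. Handle as the fork's; round bowl 33 mm wide. 18 g.
- cup_mid (a point): Stainless steel sippy cup standing on the drying mat: plain round body 62 mm across and 64 mm high, black plastic lid (63 mm across) to 72 mm, an off-centre spout to 84 mm. Point on its axis, 36 mm above its underside; +z up. 80 to 140 g.
- pot_mid (a point): Pink plastic snack pot with a white screw lid, standing on the drying mat: round, body 60 mm across, lid 62 mm across, 75 mm high. Point on its axis, 37.5 mm above its underside; +z up. 50 to 105 g.
- fork_spot (a point): Fork bay: one of four alike white plastic bays, side by side in random order in the tray in the drawer's back half; inside 178 (x, +x to the drawer's back) x 93 (y) mm, walls 3 mm thick, 20 mm high above its floor. A yellow fork lies in it lengthwise, about 44 mm to the +y side of this point, which is on the bay's floor, half-way along, in the middle of the free part. Bays do not move.
- spoon_spot (a point): Spoon bay: like the fork bay, axes too; a red spoon lies in it lengthwise, about 44 mm to the +y side of this point, which is on the bay's floor, half-way along, in the middle of the free part. The drawer's sides and back rise 66 mm above the bays' floors; 60 mm or more behind the bays a worktop's edge rises 111 mm above them. Drawer and tray do not move; the plates and the bowl in its front half are lower than its sides.
- cup_spot (a point): The cup bay: a bay like the fork's; a second steel sippy cup stands in its back half. Point on the bay's floor, midway between its side walls, in the middle of its free front half (46 mm from the bay's middle); axes as in the fork bay.
- pot_spot (a point): The pot bay: a bay like the fork's; a second pink snack pot stands in its back half. Point on the bay's floor, midway between its side walls, in the middle of its free front half (46 mm from the bay's middle); axes as in the fork bay.
- old_cup_mid (a point): The steel sippy cup already standing in the back half of the cup bay, about 92 mm behind the free place; same sizes and same point as the other cup. To be left as it is.
- old_pot_mid (a point): The pink snack pot already standing in the back half of the pot bay, about 92 mm behind the free place; same sizes and same point as the other pot. To be left as it is.
Not all that is in view belongs to the job. Leave any turquoise look-alike of the part that bears spoon_mid alone. Leave any purple look-alike of the part that bears fork_mid alone.

How it is judged:
By the outcome, as a careful person would: the job done as asked, in the order asked, and still so for the second after the job is handed in, with the robot touching nothing.
It also fails if it takes over 115 s, if anything falls off the work surface, if the arm or the gripper's body presses on something with over 40 N, if the wrist force passes 120 N, or if a joint passes its speed limit or range.

## Working session

There is one attempt and no reset: what is moved stays moved. The work goes in short steps, Python scripts to look and compute and a shell command to move; the robot and the scene stay as the last step left them, time stands still between calls to the robot, and variables do not carry over. Pictures are saved under pics/ and viewed, and the job is handed in when it is done.

```bash
ls; mkdir -p pics; python3 - <<'E'
from cell import env, vision, job
import cv2
print(env.state())
for n in("scene","top"):
    p=vision.read_camera(n); cv2.imwrite(f"pics/{n}0.png",p["pixels"][:,:,::-1]); print(n,p["intrinsics"],p["R"],p["t"])
E
```

```text
pics
{'t': 0.0, 'joints': array([ 1.22236388e+00,  4.91552242e-01,  1.55942717e+00,  1.94851958e-05,
        1.09169396e+00, -1.05626881e-01]), 'qvel': array([ 8.41459041e-05,  1.38203357e-03, -9.48205626e-04,  1.00546721e-03,
        2.36704260e-03,  7.28213538e-04]), 'tau': array([-1.02028956e-03, -6.12642288e+01, -2.58175349e+01,  6.91517908e-02,
        4.83906304e-02, -1.13448200e-04]), 'eef_pos': array([150.17714028, 606.45129649, 214.07396459]), 'tcp_rot': array([-3.14146153e+00,  1.07286994e-03,  1.32798184e+00]), 'ft_force': array([-0.26309391, -0.02192275,  0.08702288]), 'moment': array([0.06985273, 0.02115095, 0.05092237]), 'opening': 1.0029183604272973}
scene [[502.5295758    0.         321.84135762]
 [  0.         502.5295758  243.32258075]
 [  0.           0.           1.        ]] [[-0.36090188  0.93258329  0.00618427]
 [ 0.60166327  0.23789501 -0.76250067]
 [-0.71256659 -0.27146708 -0.64695786]] [  31.99988594 -241.82677533 1517.19755427]
top [[541.91593407   0.         322.23354714]
 [  0.         541.91593407 233.81297957]
 [  0.           0.           1.        ]] [[-0.02142    -0.99976604  0.00300768]
 [-0.99503467  0.02102597 -0.0972827 ]
 [ 0.0971967  -0.00507654 -0.99525224]] [ 130.26300256  458.85928197 1221.42028773]
```

View pics/scene0.png

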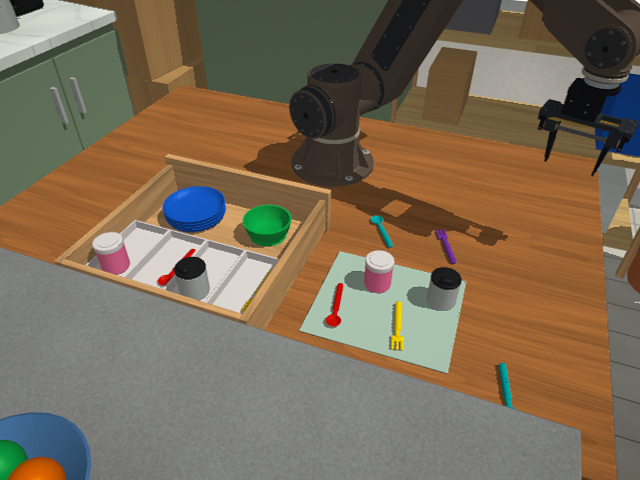

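View pics/top0.png

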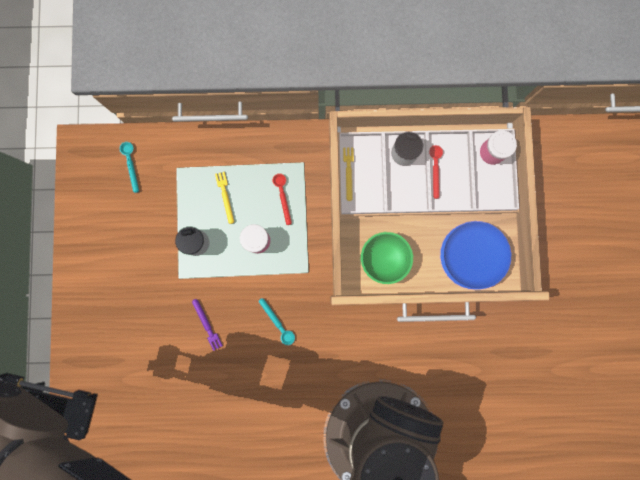

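```bash
cat > h.py <<'E'
from cell import env, vision, job
import numpy as np, cv2
np.set_printoptions(precision=1,suppress=True)
def ray(p,u,v):
    d=np.linalg.solve(p["intrinsics"],[u,v,1.]); return -p["R"].T@p["t"], p["R"].T@d
def atz(p,u,v,z):
    c,d=ray(p,u,v); return c+d*(z-c[2])/d[2]
def proj(p,X):
    x=p["intrinsics"]@(p["R"]@np.array(X,float)+p["t"]); return x[:2]/x[2]
def tri(p1,a,p2,b):
    c1,d1=ray(p1,*a);c2,d2=ray(p2,*b)
    A=np.stack([d1,-d2],1); s=np.linalg.lstsq(A,c2-c1,rcond=None)[0]
    q1=c1+d1*s[0];q2=c2+d2*s[1]; return (q1+q2)/2,np.linalg.norm(q1-q2)
def save(p,n,box=None,k=1):
    im=p["pixels"][:,:,::-1]
    if box: im=im[box[1]:box[3],box[0]:box[2]]
    cv2.imwrite(n,cv2.resize(im,None,fx=k,fy=k,interpolation=cv2.INTER_CUBIC))
E
python3 - <<'E'
from h import *
P={n:vision.read_camera(n) for n in("top","scene")}
for q in ["fork_mid","spoon_mid","cup_mid","pot_mid"]:
  for n,p in P.items():
    for d in vision.find_in(p,q):
        a=np.array(d["at"]); print(q,n,round(d["confidence"],2),p["R"].T@(a-p["t"]),proj(p,p["R"].T@(a-p["t"])))
save(P["top"],"pics/t1.png",(325,100,545,310),3.5)
save(P["top"],"pics/t2.png",(165,150,325,285),5)
save(P["scene"],"pics/s1.png",(60,150,340,330),2.8)
save(P["scene"],"pics/s2.png",(295,230,485,380),4)
E
```

```text
fork_mid top 0.75 [259.5 386.7  12.3] [207.1 325.1]
fork_mid top 0.67 [558.1 346.1  13.2] [224.4 194.9]
fork_mid top 0.24 [596.4  21.7  34.2] [364. 174.]
fork_mid scene 0.75 [265.6 389.6  11.9] [445.8 244. ]
fork_mid scene 0.63 [569.4 343.4  15.5] [395.1 328.4]
spoon_mid top 0.79 [557.5 209.   11.9] [283.4 194.1]
spoon_mid top 0.76 [257.4 223.9   7.8] [278.8 324.3]
spoon_mid top 0.66 [641.9 563.    6.4] [132.5 162.1]
spoon_mid scene 0.82 [563.  212.4  14.8] [334.8 308.5]
spoon_mid scene 0.79 [266.2 232.5  13. ] [383.  228.8]
spoon_mid scene 0.71 [623.1 557.3   9.5] [501.2 385.1]
cup_mid top 0.95 [448.2 404.1  76.8] [192.9 240.2]
cup_mid scene 0.68 [469.3 413.   72. ] [443.6 284.5]
pot_mid top 0.69 [448.5 269.4  81.2] [254.2 238.5]
pot_mid scene 0.88 [472.9 270.7  62. ] [375.6 271.5]
```

View pics/t1.png

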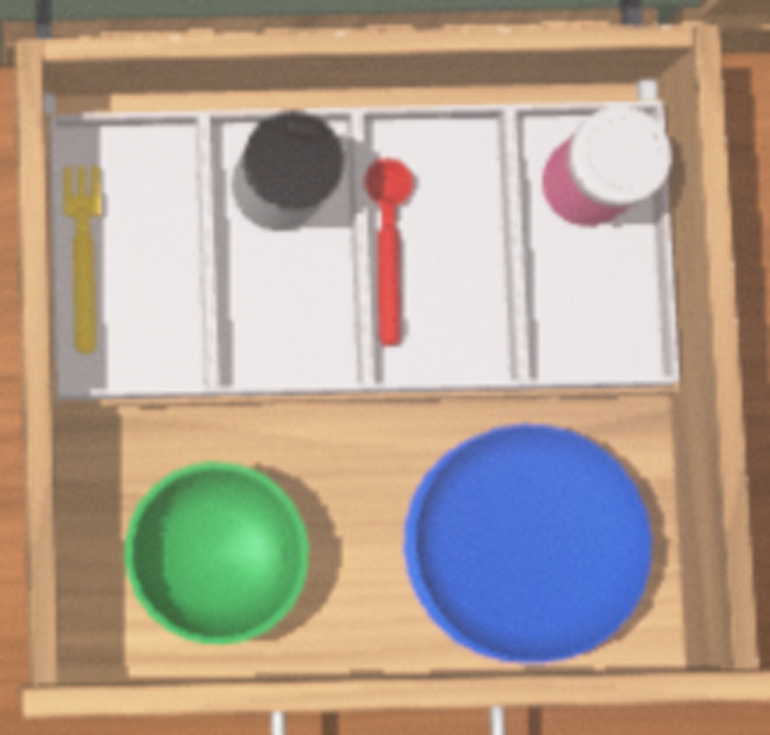

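View pics/t2.png

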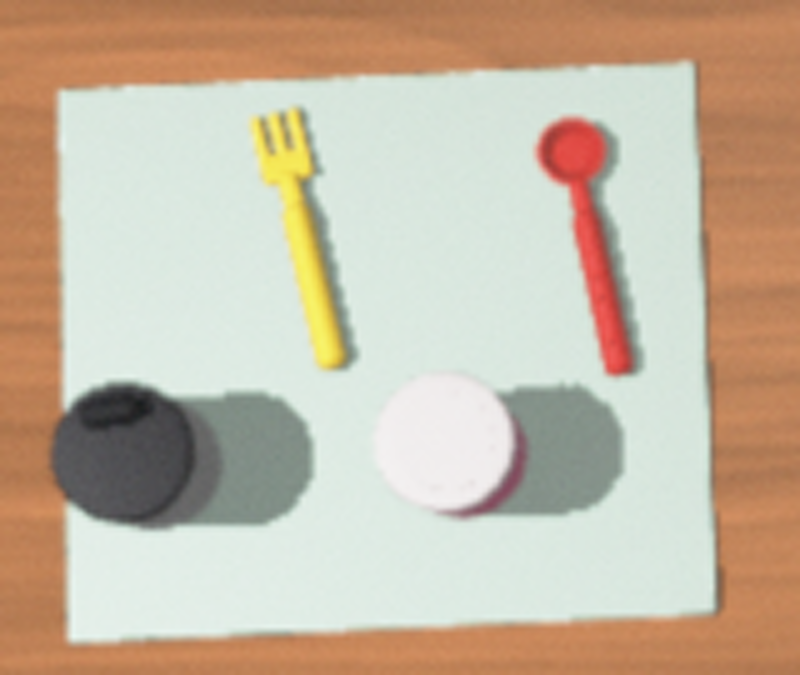

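View pics/s1.png

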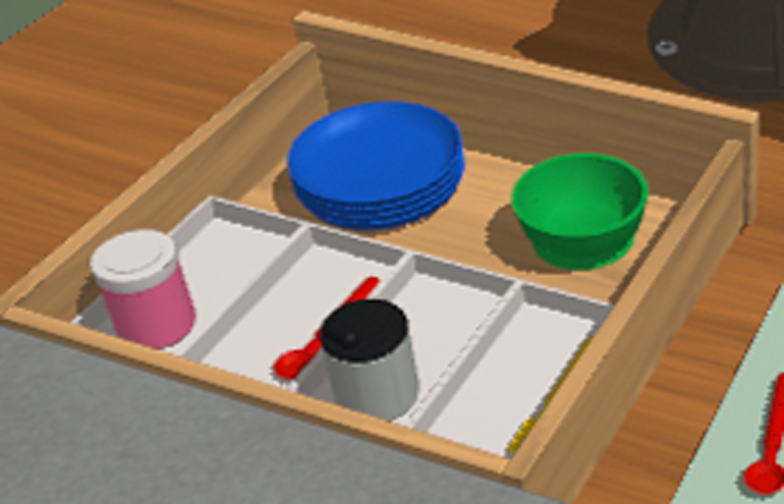

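View pics/s2.png

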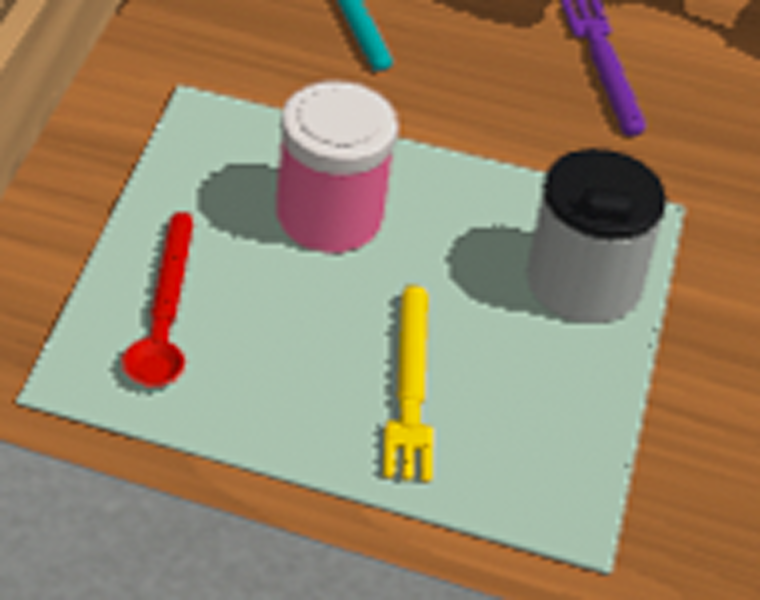

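```bash
python3 - <<'E'
from h import *
T=vision.read_camera("top");S=vision.read_camera("scene")
t=lambda a:(325+(a[0]+.5)/3.5-.5,100+(a[1]+.5)/3.5-.5)
s=lambda a:(60+(a[0]+.5)/2.8-.5,150+(a[1]+.5)/2.8-.5)
for n,a,b in [("FR",(677,384),(211,198)),("d1",(521,386),(310,230)),("d2",(369,389),(410,257)),("d3",(214,392),(522,288)),
 ("drawer FR?",(770,672),(305,16)),("drawer FL",(24,688),(758,116)),("BL",(18,42),(520,487)),("BR",(720,28),(2,316)),
 ("old pot lid",(620,155),(133,257)),("old cup lid",(293,160),(365,328))]:
    print(n,*tri(T,t(a),S,s(b)))
# mat items
t2=lambda a:(165+(a[0]+.5)/5-.5,150+(a[1]+.5)/5-.5)
s2=lambda a:(295+(a[0]+.5)/4-.5,230+(a[1]+.5)/4-.5)
for n,a,b in [("potlid",(445,440),(340,120)),("cuplid",(123,453),(603,190)),("forkbutt",(331,362),(414,292)),("spoonbutt",(618,368),(181,218)),("matcorner near",(70,640),(684,206)),("mat2",(715,610),(180,88))]:
    print(n,*tri(T,t2(a),S,s2(b)))
for n,a in [("fork tip",(276,115)),("fork butt",(331,364)),("spoon tip",(570,120)),("spoon butt",(619,370))]: print(n,atz(T,*t2(a),8))
E
```

```text
FR [ 504.7 -321.4   53.1] 0.7789255158798364
d1 [ 505.9 -222.    48.4] 0.014470294801846853
d2 [ 506.2 -124.2   49. ] 1.119109409858955
d3 [505.8 -22.9  47.7] 2.0700099974300477
drawer FR? [ 320.  -337.3  128.3] 2.909587094134415
drawer FL [319.8 107.2 129.1] 5.4314476983486735
BL [725.5  97.7  94.6] 1.3659574876758152
BR [ 721.  -339.7   95.7] 12.077851993893345
old pot lid [ 641.3 -273.7  108.5] 1.110441454260433
old cup lid [642.6 -70.4 106. ] 0.1861432631433987
potlid [450.9 271.5  77.7] 0.6316455195389076
cuplid [448.6 412.6  74.1] 0.5719407967918944
forkbutt [494.7 331.3  11.4] 0.9532725521664647
spoonbutt [489.  198.1  12.7] 1.263712602375065
matcorner near [368.7 454.3   4.2] 0.5210769847552353
mat2 [376.1 156.5   2.4] 0.8281207755246118
fork tip [612.2 357.5   8. ]
fork butt [494.1 332.3   8. ]
spoon tip [607.  219.7   8. ]
spoon butt [488.4 198.5   8. ]
```

```bash
cat >> h.py <<'E'
def go(x,y,z,yawdeg):
    s=env.state(); p=s["eef_pos"]; a=s["tcp_rot"][2]
    d=np.array([x,y,z])-p; c,q=np.cos(a),np.sin(a)
    dy=(np.degrees(a)-yawdeg+180)%360-180
    print("rows: tx %.1f ty %.1f tz %.1f turn %.1f"%(d[0]*c+d[1]*q,d[0]*q-d[1]*c,-d[2],dy),"pos",p,"yaw",np.degrees(a),"op",round(s["opening"],3),"F",s["ft_force"],"t",round(s["t"],2),"j6",round(s["joints"][5],2))
E
python3 - <<'E'
from h import *
T=vision.read_camera("top")
t=lambda a:(325+(a[0]+.5)/3.5-.5,100+(a[1]+.5)/3.5-.5)
for n,a,z in [("tray BR",(664,103),50),("tray FR",(677,384),50),("d3b",(205,116),50),("d3f",(214,392),50),("tray FL?",(60,396),50),("BL",(52,118),50),
 ("oldfork tip",(84,170),36),("oldfork butt",(86,350),40),("oldspoon tip",(389,160),36),("oldspoon butt",(390,344),40)]: print(n,atz(T,*t(a),z))
go(537,341,150,102)
E
```

```text
tray BR [ 690.4 -324.2   50. ]
tray FR [ 504.9 -322.2   50. ]
d3b [687.8 -23.7  50. ]
d3f [506.  -23.6  50. ]
tray FL? [505.4  75.6  50. ]
BL [688.5  76.2  50. ]
oldfork tip [657.1  55.4  36. ]
oldfork butt [536.6  57.5  40. ]
oldspoon tip [ 659.7 -145.8   36. ]
oldspoon butt [ 536.4 -140.5   40. ]
rows: tx -164.9 ty 439.3 tz 64.7 turn -25.9 pos [150.2 606.7 214.7] yaw 76.09056563045957 op 1.001 F [0.2 0.  1.1] t 0.75 j6 -0.11
```

```bash
python3 -m pendant '[[-20,55,0,-8],[-40,110,0,-16],[-62,165,15,-26],[-82,220,30,-26],[-103,275,45,-26],[-124,330,64,-26],[-145,385,64,-26],[-165,439,64,-26]]' 0.5; python3 -c "
from h import *
go(537.5,341.3,5,102)"
```

```text
t: 1.75
eef_pos: [538.2, 339.6, 150.5]
tcp_rot: [-3.141, -0.0, 1.782]
ft_force: [-0.3, -0.1, 0.0]
opening: 0.5
rows: tx 1.8 ty -0.4 tz 145.5 turn 0.1 pos [538.2 339.6 150.5] yaw 102.07835833308744 op 0.5 F [-0.3 -0.1  0. ] t 1.75 j6 -1.32
```

```bash
python3 -m pendant '[[2,0,50,0],[2,0,90,0],[2,0,120,0],[2,0,120,0]]' 0.5; python3 -c "
from h import *
go(537.5,341.3,5,102)
save(vision.read_camera('scene'),'pics/a1.png',(320,200,520,380),4)
save(vision.read_camera('top'),'pics/a2.png',(150,120,350,300),4)"
```

```text
t: 2.25
eef_pos: [536.9, 341.1, 28.6]
tcp_rot: [-3.138, 0.001, 1.781]
ft_force: [0.9, 0.1, 0.6]
opening: 0.497
rows: tx 0.1 ty 0.7 tz 23.6 turn 0.1 pos [536.9 341.1  28.6] yaw 102.07081868906634 op 0.497 F [0.9 0.1 0.6] t 2.25 j6 -1.32
```

View pics/a1.png

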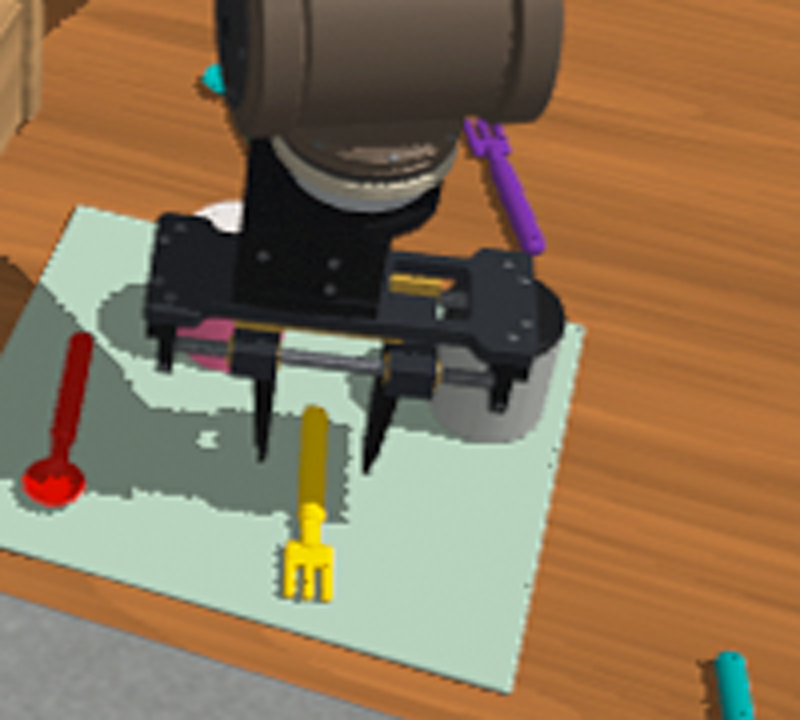

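View pics/a2.png

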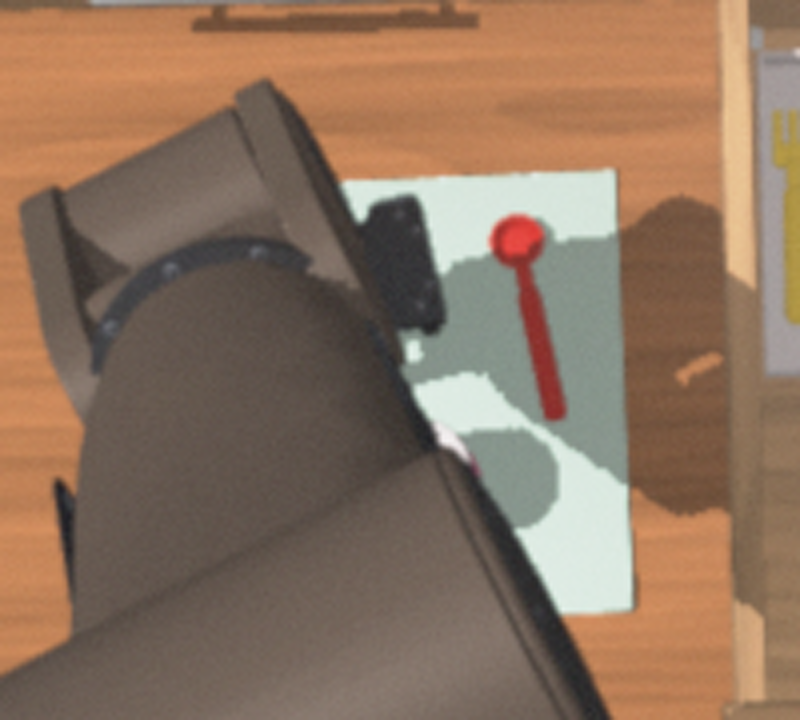

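```bash
python3 -m pendant '[[0,1,12,0],[0,1,23,0],[0,1,23,0]]' 0.5; python3 -m pendant '[[0,0,0,0],[0,0,0,0],[0,0,0,0],[0,0,0,0],[0,0,0,0]]' 1;
```

```text
t: 2.72
eef_pos: [538.8, 341.9, 7.6]
tcp_rot: [-3.141, 0.0, 1.782]
ft_force: [0.5, -0.1, -0.1]
opening: 0.498
t: 3.35
eef_pos: [538.9, 341.9, 7.7]
tcp_rot: [-3.141, -0.0, 1.782]
ft_force: [0.1, 0.1, 1.5]
opening: 0.146
```

```bash
python3 -m pendant '[[0,0,-40,0],[0,0,-90,0],[0,0,-130,0],[0,0,-150,0],[0,0,-150,0]]' 1; python3 -c "
from h import *
go(575,12,150,90)
save(vision.read_camera('scene'),'pics/a3.png',(320,150,520,330),4)"
```

```text
t: 3.98
eef_pos: [539.3, 342.1, 159.1]
tcp_rot: [3.139, -0.001, 1.782]
ft_force: [0.2, 0.1, 0.2]
opening: 0.144
rows: tx -330.3 ty -34.2 tz 9.1 turn 12.1 pos [539.3 342.1 159.1] yaw 102.08069374000287 op 0.144 F [0.2 0.1 0.2] t 3.98 j6 -1.32
```

View pics/a3.png

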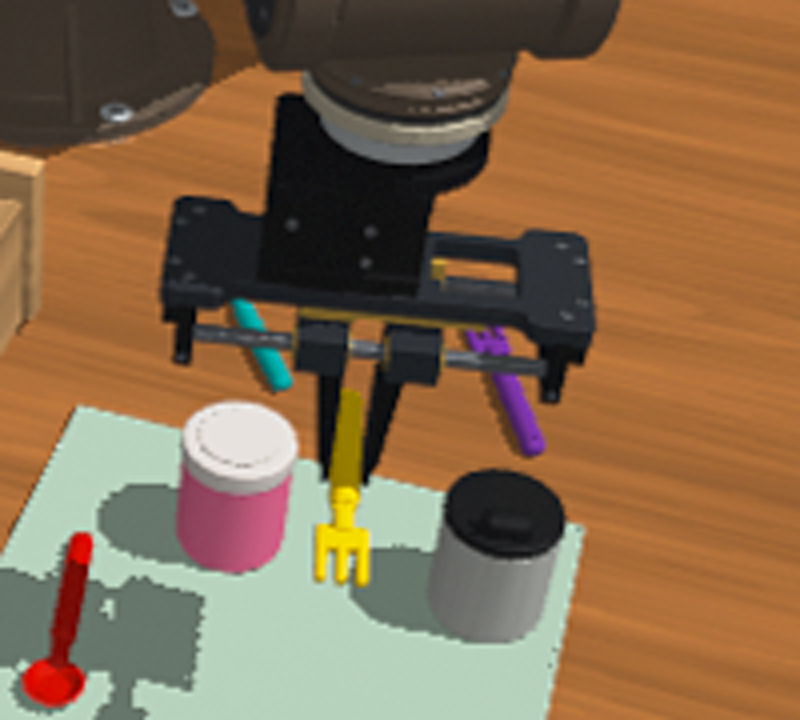

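```bash
python3 -m pendant '[[-55,-6,5,6],[-110,-12,9,12],[-165,-17,9,12],[-220,-23,9,12],[-275,-29,9,12],[-330,-34,9,12],[-330,-34,9,12],[-330,-34,9,12]]' 1; python3 -c "
from h import *
go(575,12,60,90)
save(vision.read_camera('top'),'pics/a4.png',(300,90,500,270),4)
save(vision.read_camera('scene'),'pics/a5.png',(180,150,380,330),4)"
```

```text
t: 5.03
eef_pos: [574.1, 12.2, 147.5]
tcp_rot: [-3.14, -0.001, 1.571]
ft_force: [-0.8, -0.2, -0.1]
opening: 0.145
rows: tx -0.2 ty 0.9 tz 87.5 turn 0.0 pos [574.1  12.2 147.5] yaw 90.03867843353147 op 0.145 F [-0.8 -0.2 -0.1] t 5.03 j6 -1.67
```

View pics/a4.png

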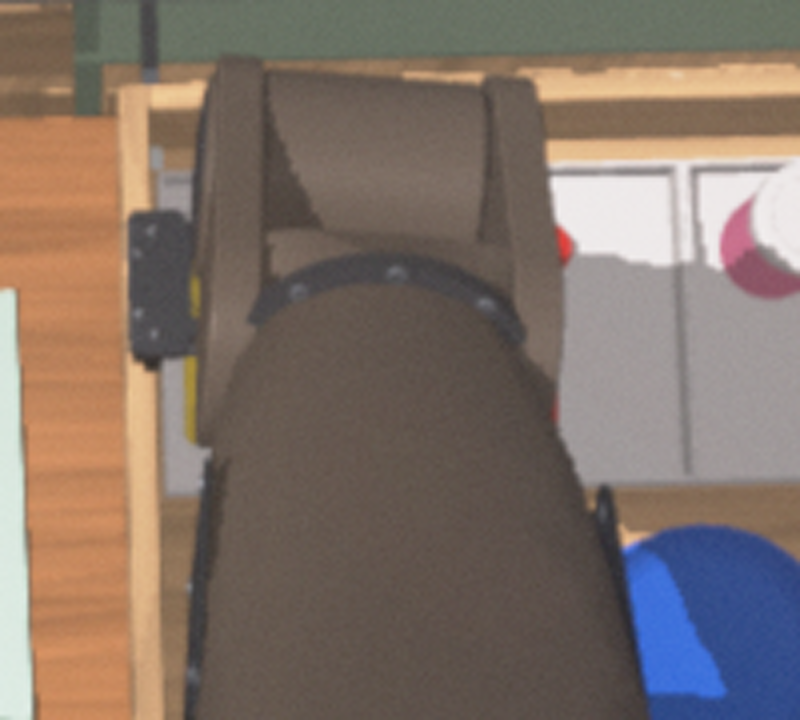

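View pics/a5.png

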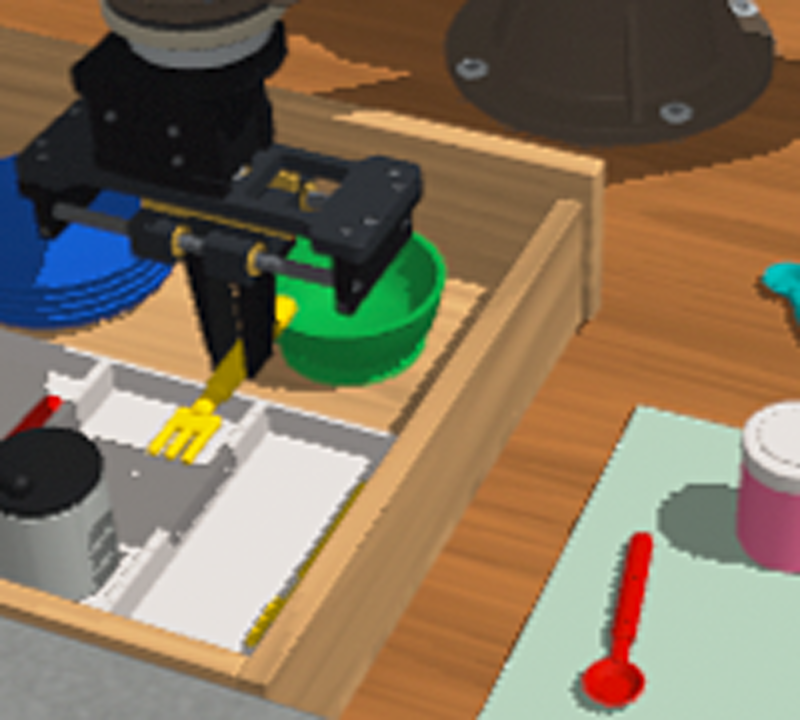

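```bash
python3 -m pendant '[[0,0,40,0],[0,0,75,0],[0,0,96,0],[0,0,101,0],[0,0,101,0]]' 1; python3 -c "
from h import *
go(575,12,35,90)
save(vision.read_camera('scene'),'pics/a6.png',(180,150,380,330),4)"
```

```text
t: 5.75
eef_pos: [574.3, 13.9, 47.2]
tcp_rot: [-3.14, -0.0, 1.574]
ft_force: [0.7, 0.1, -0.2]
opening: 0.143
rows: tx -1.9 ty 0.7 tz 12.2 turn 0.2 pos [574.3  13.9  47.2] yaw 90.20728094337885 op 0.143 F [ 0.7  0.1 -0.2] t 5.75 j6 -1.67
```

View pics/a6.png

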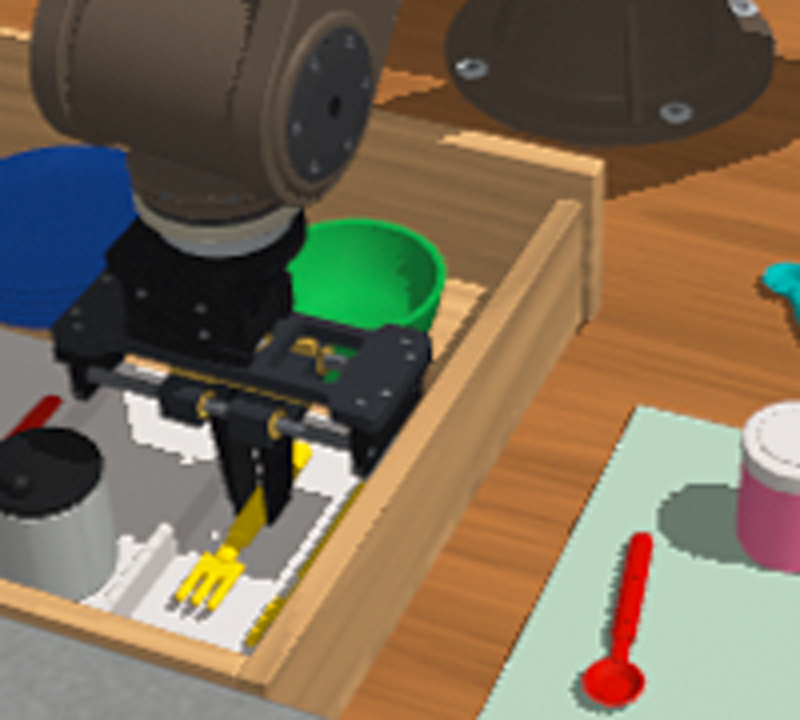

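Fork is above the fork bay, level, clear of the old fork. Lowering in small steps until force shows.

```bash
python3 -m pendant '[[0,0,4,0],[0,0,7,0],[0,0,7,0]]' 1;  python3 -m pendant '[[0,0,2,0],[0,0,2,0]]' 1; python3 -m pendant '[[0,0,2,0],[0,0,2,0]]' 1
```

```text
t: 6.18
eef_pos: [574.5, 13.7, 40.6]
tcp_rot: [-3.141, -0.0, 1.574]
ft_force: [-0.0, 0.3, -0.2]
opening: 0.147
t: 6.42
eef_pos: [574.6, 13.6, 39.6]
tcp_rot: [3.141, -0.0, 1.574]
ft_force: [-3.1, 0.6, 11.4]
opening: 0.137
t: 6.68
eef_pos: [574.6, 13.6, 39.6]
tcp_rot: [3.14, -0.0, 1.574]
ft_force: [-7.9, -0.3, 24.2]
opening: 0.149
```

```bash
python3 -m pendant '[[0,0,0,0],[0,0,0,0]]' 1;  python3 -m pendant '[[0,0,0,0],[0,0,0,0],[0,0,0,0]]' 0.72; python3 -m pendant '[[0,0,-10,0],[0,0,-40,0],[0,0,-80,0],[0,0,-110,0],[0,0,-110,0]]' 0.72;python3 -c "
from h import *
go(543,204,150,100)
save(vision.read_camera('scene'),'pics/a7.png',(180,150,380,330),4)"
```

```text
t: 6.92
eef_pos: [574.8, 13.6, 39.7]
tcp_rot: [3.14, -0.0, 1.574]
ft_force: [0.7, 0.7, 1.4]
opening: 0.141
t: 7.3
eef_pos: [574.8, 13.6, 39.5]
tcp_rot: [3.14, -0.0, 1.574]
ft_force: [-0.5, 0.9, -0.4]
opening: 0.276
t: 7.92
eef_pos: [575.4, 13.5, 152.2]
tcp_rot: [3.135, 0.0, 1.574]
ft_force: [0.6, -0.7, 0.1]
opening: 0.278
rows: tx 190.6 ty -31.8 tz 2.2 turn -9.8 pos [575.4  13.5 152.2] yaw 90.18712909068724 op 0.278 F [ 0.6 -0.7  0.1] t 7.92 j6 -1.67
```

View pics/a7.png

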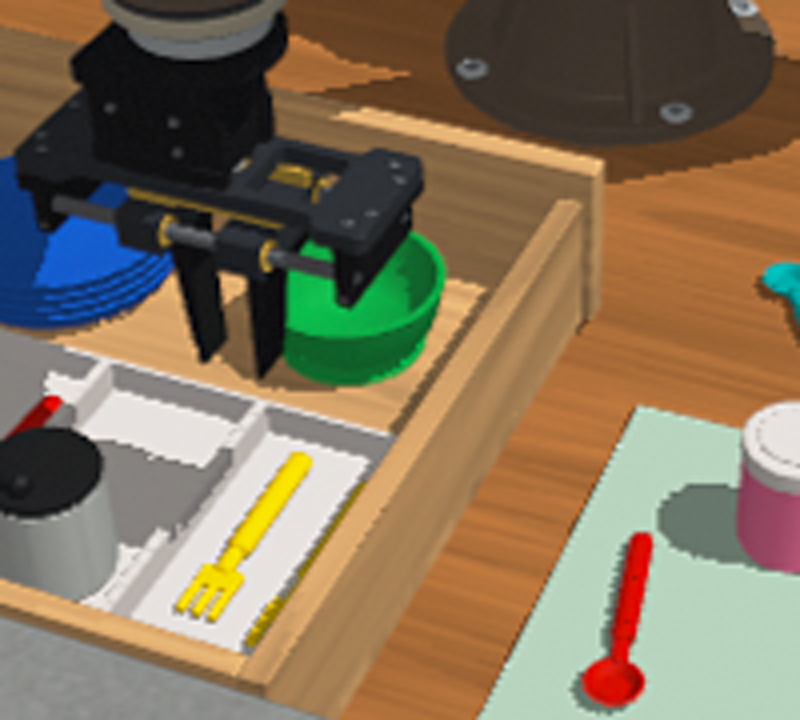

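```bash
python3 -c "
from h import *
T=vision.read_camera('top')
for u,v in((330.2,112),(332.5,190),(333.5,290)): print(atz(T,u,v,95))
go(532,206.4,150,100)"
```

```text
[724.3  97.5  95. ]
[549.8  96.4  95. ]
[333.2  99.3  95. ]
rows: tx 193.0 ty -41.7 tz -0.4 turn -9.8 pos [574.3  13.6 149.6] yaw 90.18360944883726 op 0.279 F [-0.   0.2 -0.1] t 8.03 j6 -1.67
```

```bash
python3 -m pendant '[[50,-10,0,-5],[100,-20,0,-10],[150,-32,0,-10],[193,-41.5,0,-10],[193,-41.5,0,-10],[193,-41.5,0,-10]]' 0.5; python3 -m pendant '[[0,0,50,0],[0,0,95,0],[0,0,115,0],[0,0,115,0]]' 0.5; python3 -c "
from h import *
go(532,206.4,7.5,100)
save(vision.read_camera('scene'),'pics/b1.png',(270,200,470,380),4)"
```

```text
t: 8.78
eef_pos: [531.9, 206.1, 148.6]
tcp_rot: [3.141, 0.001, 1.749]
ft_force: [0.3, -0.3, 0.2]
opening: 0.499
t: 9.28
eef_pos: [531.5, 204.7, 32.0]
tcp_rot: [-3.138, 0.001, 1.747]
ft_force: [0.1, 0.0, 0.8]
opening: 0.498
rows: tx 1.6 ty 0.8 tz 24.5 turn 0.1 pos [531.5 204.7  32. ] yaw 100.11713940700423 op 0.498 F [0.1 0.  0.8] t 9.28 j6 -1.49
```

View pics/b1.png

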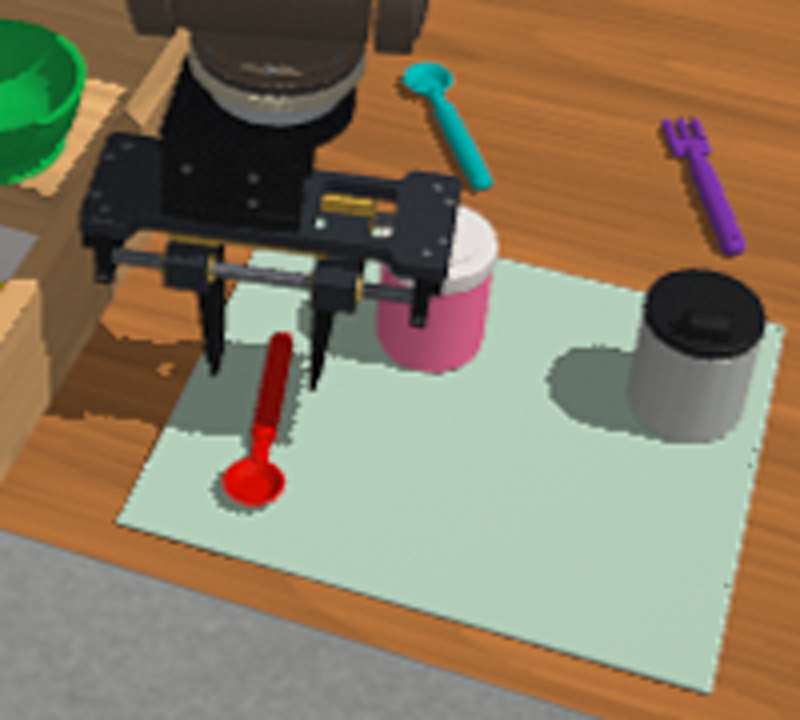

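```bash
python3 -m pendant '[[1.5,1,12,0],[1.5,1,24,0],[1.5,1,24,0]]' 0.5; python3 -m pendant '[[0,0,0,0],[0,0,0,0],[0,0,0,0],[0,0,0,0],[0,0,0,0]]' 1; python3 -m pendant '[[0,0,-40,0],[0,0,-90,0],[0,0,-130,0],[0,0,-150,0],[0,0,-150,0]]' 1; python3 -c "
from h import *
go(573,-187,150,90)
save(vision.read_camera('scene'),'pics/b2.png',(270,150,470,330),4)"
```

```text
t: 9.7
eef_pos: [532.3, 206.6, 8.5]
tcp_rot: [-3.139, 0.001, 1.748]
ft_force: [0.2, -0.8, 0.2]
opening: 0.499
t: 10.32
eef_pos: [532.4, 206.6, 8.6]
tcp_rot: [-3.139, 0.001, 1.748]
ft_force: [-0.8, 0.7, 3.0]
opening: 0.143
t: 10.95
eef_pos: [533.2, 206.9, 159.9]
tcp_rot: [3.141, 0.001, 1.748]
ft_force: [0.8, 0.3, -1.2]
opening: 0.144
rows: tx -394.8 ty -30.1 tz 9.9 turn 10.1 pos [533.2 206.9 159.9] yaw 100.13547281419662 op 0.144 F [ 0.8  0.3 -1.2] t 10.95 j6 -1.49
```

View pics/b2.png

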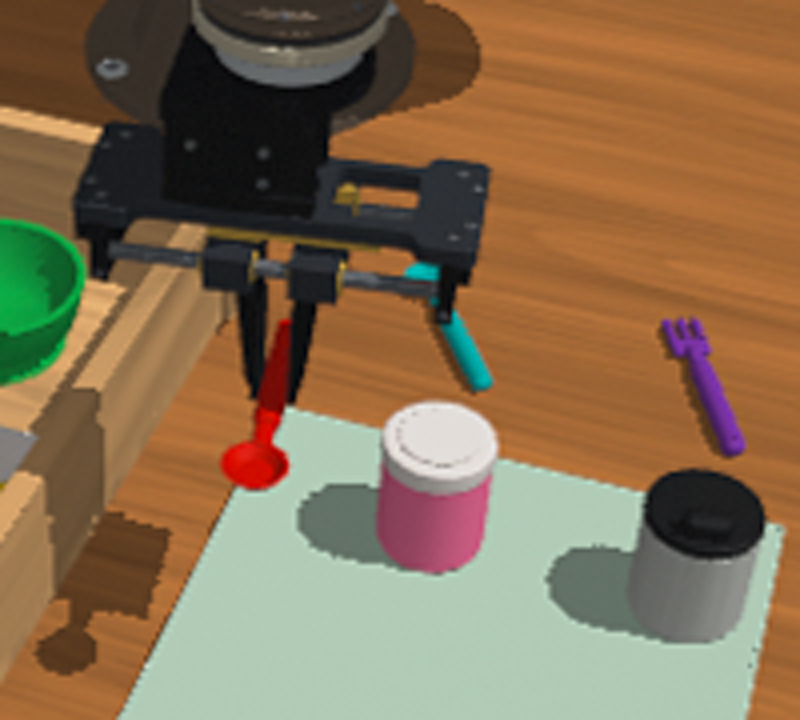

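```bash
python3 -m pendant '[[-56,-4,0,5],[-112,-8,5,10],[-168,-13,10,10],[-225,-17,10,10],[-280,-21,10,10],[-340,-26,10,10],[-396,-30,10,10],[-396,-30,10,10]]' 1; python3 -m pendant '[[0,0,0,0],[0,0,50,0],[0,0,85,0],[0,0,100,0],[0,0,100,0]]' 1;  python3 -c "
from h import *
go(573,-188,44,90)
save(vision.read_camera('scene'),'pics/b3.png',(90,150,290,330),4)"
```

```text
t: 12.0
eef_pos: [572.2, -191.7, 146.9]
tcp_rot: [-3.138, 0.0, 1.569]
ft_force: [-0.9, 0.2, -0.2]
opening: 0.14
t: 12.62
eef_pos: [571.7, -190.9, 46.3]
tcp_rot: [-3.137, -0.0, 1.57]
ft_force: [0.4, -0.1, 0.4]
opening: 0.142
rows: tx 2.9 ty 1.3 tz 2.3 turn -0.1 pos [ 571.7 -190.9   46.3] yaw 89.94889328803659 op 0.142 F [ 0.4 -0.1  0.4] t 12.62 j6 -2.0
```

View pics/b3.png

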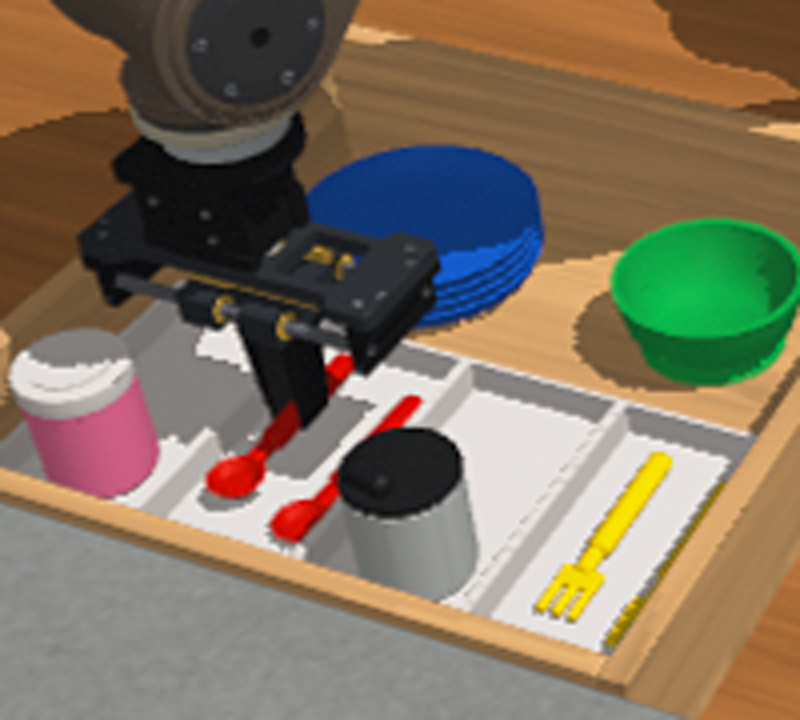

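```bash
python3 -m pendant '[[1,0,3,0],[1,0,5,0],[1,0,5,0]]' 1;  python3 -m pendant '[[0,0,1,0],[0,0,1,0]]' 1; python3 -m pendant '[[0,0,1,0],[0,0,1,0]]' 1
```

```text
t: 13.05
eef_pos: [572.3, -190.3, 42.7]
tcp_rot: [-3.139, 0.001, 1.57]
ft_force: [-0.2, -0.0, 0.4]
opening: 0.144
t: 13.3
eef_pos: [572.3, -190.4, 41.7]
tcp_rot: [-3.139, 0.001, 1.57]
ft_force: [-0.0, 0.4, -0.5]
opening: 0.145
t: 13.55
eef_pos: [572.3, -190.4, 40.7]
tcp_rot: [-3.139, 0.001, 1.57]
ft_force: [-0.1, -0.4, -0.0]
opening: 0.144
```

```bash
python3 -m pendant '[[0,0,1,0],[0,0,1,0]]' 1;  python3 -m pendant '[[0,0,0.5,0],[0,0,0.5,0]]' 1
```

```text
t: 13.8
eef_pos: [572.3, -190.4, 40.6]
tcp_rot: [-3.139, 0.001, 1.57]
ft_force: [-2.9, 0.2, 10.2]
opening: 0.14
t: 14.05
eef_pos: [572.4, -190.4, 40.7]
tcp_rot: [-3.14, 0.001, 1.57]
ft_force: [-2.2, 1.0, 7.2]
opening: 0.146
```

```bash
python3 -m pendant '[[0,0,0,0],[0,0,0,0],[0,0,0,0]]' 0.72; python3 -m pendant '[[0,0,-10,0],[0,0,-40,0],[0,0,-80,0],[0,0,-120,0],[0,0,-120,0]]' 0.72;python3 -c "
from h import *
go(448.6,412,180,90)
save(vision.read_camera('scene'),'pics/b4.png',(90,150,290,330),4)"
```

```text
t: 14.42
eef_pos: [572.3, -190.4, 40.5]
tcp_rot: [-3.139, 0.001, 1.57]
ft_force: [0.2, -0.5, 0.1]
opening: 0.278
t: 15.05
eef_pos: [573.7, -190.7, 164.0]
tcp_rot: [3.138, 0.003, 1.57]
ft_force: [0.2, -1.0, -0.5]
opening: 0.28
rows: tx 602.6 ty -125.7 tz -16.0 turn -0.1 pos [ 573.7 -190.7  164. ] yaw 89.94021876624213 op 0.28 F [ 0.2 -1.  -0.5] t 15.05 j6 -2.0
```

View pics/b4.png

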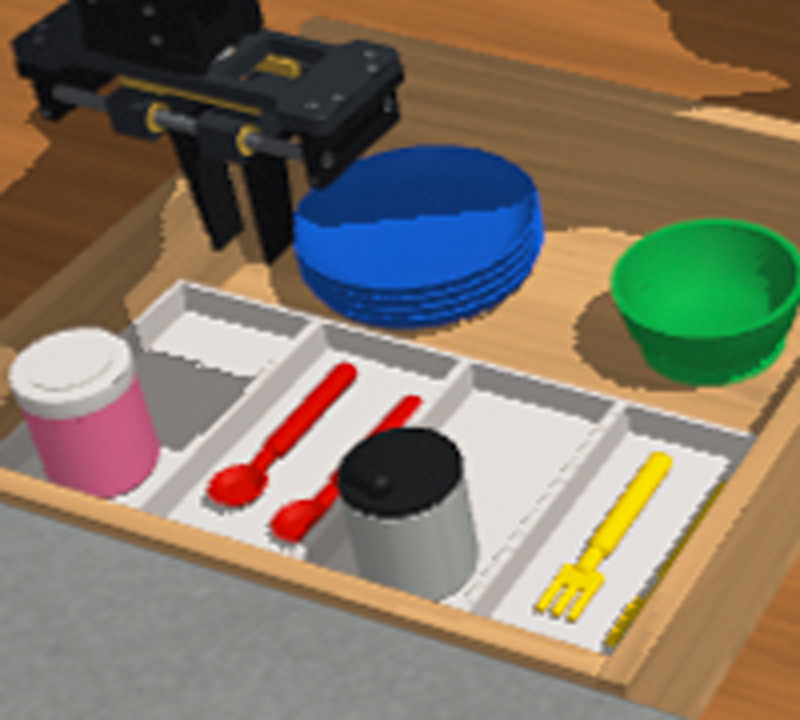

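Spoon lies flat in its bay. On to the cup, jaws fully open, staying at 180 mm.

```bash
python3 -m pendant '[[56,-12,-16,0],[112,-24,-16,0],[170,-36,-16,0],[227,-48,-16,0],[284,-60,-16,0],[340,-72,-16,0],[400,-84,-16,0],[460,-96,-16,0]]' 0; python3 -c "
from h import *
go(448.6,412.3,150,90)"
```

```text
t: 16.1
eef_pos: [476.3, 271.4, 176.1]
tcp_rot: [-3.14, 0.003, 1.57]
ft_force: [0.9, -0.1, 0.5]
opening: 0.99
rows: tx 140.9 ty -27.9 tz 26.1 turn -0.1 pos [476.3 271.4 176.1] yaw 89.92918252871692 op 0.99 F [ 0.9 -0.1  0.5] t 16.1 j6 -1.17
```

```bash
python3 -m pendant '[[47,-9,0,0],[94,-18,0,0],[141,-28,10,0],[141,-28,25,0],[141,-28,50,0],[141,-28,70,0],[141,-28,70,0]]' 0; python3 -c "
from h import *
go(448.6,412.3,34,90)
save(vision.read_camera('scene'),'pics/c1.png',(340,170,540,350),4)"
```

```text
t: 16.98
eef_pos: [447.8, 410.8, 103.6]
tcp_rot: [-3.137, 0.005, 1.569]
ft_force: [-0.2, 0.4, 0.2]
opening: 1.005
rows: tx 1.5 ty 0.8 tz 69.6 turn -0.1 pos [447.8 410.8 103.6] yaw 89.89051471566533 op 1.005 F [-0.2  0.4  0.2] t 16.98 j6 -0.93
```

View pics/c1.png

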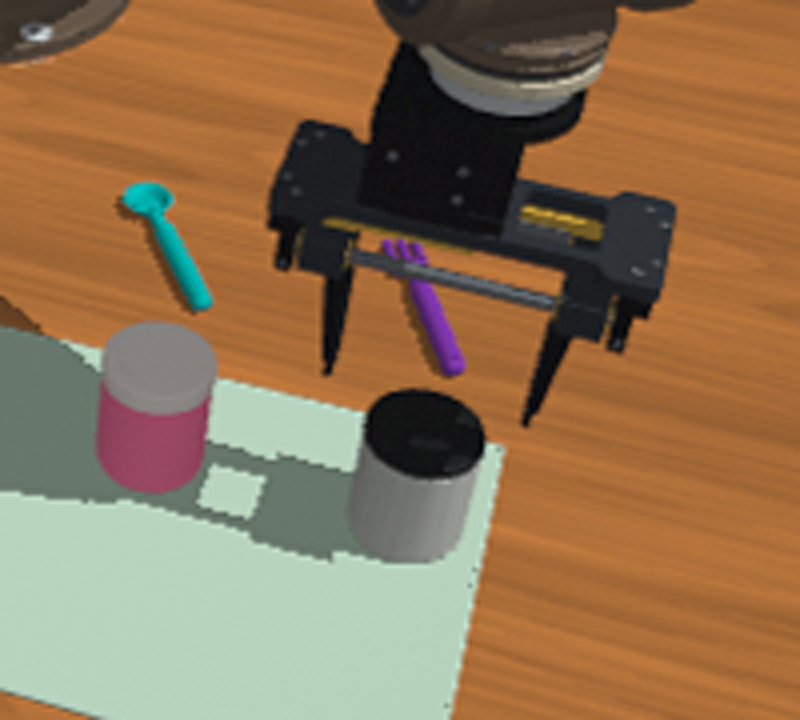

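```bash
python3 -m pendant '[[1.5,1,30,0],[1.5,1,55,0],[1.5,1,69.5,0],[1.5,1,69.5,0]]' 0;python3 -m pendant '[[0,0,0,0],[0,0,0,0],[0,0,0,0],[0,0,0,0],[0,0,0,0]]' 1; python3 -c "
from h import *
go(448.6,412.3,34,90)
save(vision.read_camera('scene'),'pics/c2.png',(340,170,540,350),4)"
```

```text
t: 17.52
eef_pos: [449.1, 412.2, 35.1]
tcp_rot: [-3.138, 0.005, 1.569]
ft_force: [0.7, -0.6, 0.1]
opening: 1.001
t: 18.15
eef_pos: [449.2, 412.5, 35.4]
tcp_rot: [-3.138, 0.004, 1.569]
ft_force: [0.5, 1.5, 3.3]
opening: 0.657
rows: tx -0.2 ty -0.6 tz 1.4 turn -0.1 pos [449.2 412.5  35.4] yaw 89.88210549661471 op 0.657 F [0.5 1.5 3.3] t 18.15 j6 -0.93
```

View pics/c2.png

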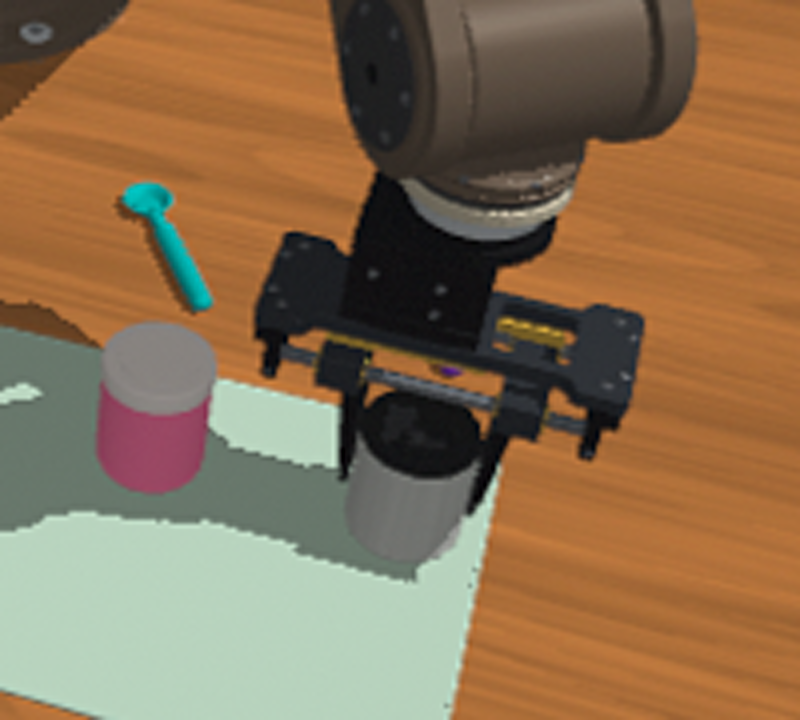

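```bash
python3 -m pendant '[[0,0,-20,0],[0,0,-60,0],[0,0,-110,0],[0,0,-145,0],[0,0,-145,0]]' 1; python3 -c "
from h import *
go(549.5,-72,178,90)"
```

```text
t: 18.82
eef_pos: [450.3, 413.5, 182.7]
tcp_rot: [3.141, 0.002, 1.569]
ft_force: [-0.6, 1.4, -1.4]
opening: 0.654
rows: tx -485.3 ty 100.2 tz 4.7 turn -0.1 pos [450.3 413.5 182.7] yaw 89.88433630113393 op 0.654 F [-0.6  1.4 -1.4] t 18.82 j6 -0.93
```

```bash
python3 -m pendant '[[-40,8,0,0],[-90,18,0,0],[-145,30,0,0],[-200,41,0,0],[-255,52,0,0],[-310,64,0,0],[-365,75,0,0],[-410,85,0,0]]' 1;  python3 -c "
from h import *
go(549.5,-72,178,90)"
```

```text
t: 19.82
eef_pos: [533.9, 1.2, 181.9]
tcp_rot: [-3.139, 0.002, 1.568]
ft_force: [0.2, 0.4, -1.3]
opening: 0.654
rows: tx -73.2 ty 15.8 tz 3.9 turn -0.2 pos [533.9   1.2 181.9] yaw 89.83582393187856 op 0.654 F [ 0.2  0.4 -1.3] t 19.82 j6 -1.69
```

```bash
python3 -m pendant '[[-40,8,0,0],[-73,16,4,0],[-73,16,30,0],[-73,16,65,0],[-73,16,90,0],[-73,16,90,0]]' 1;  python3 -c "
from h import *
go(549.5,-72,70,90)
save(vision.read_camera('scene'),'pics/c3.png',(120,130,320,310),4)"
```

```text
t: 20.58
eef_pos: [547.9, -71.7, 89.4]
tcp_rot: [-3.134, 0.0, 1.568]
ft_force: [0.1, 0.5, -1.3]
opening: 0.651
rows: tx -0.3 ty 1.6 tz 19.4 turn -0.2 pos [547.9 -71.7  89.4] yaw 89.82719057192385 op 0.651 F [ 0.1  0.5 -1.3] t 20.57 j6 -1.81
```

View pics/c3.png

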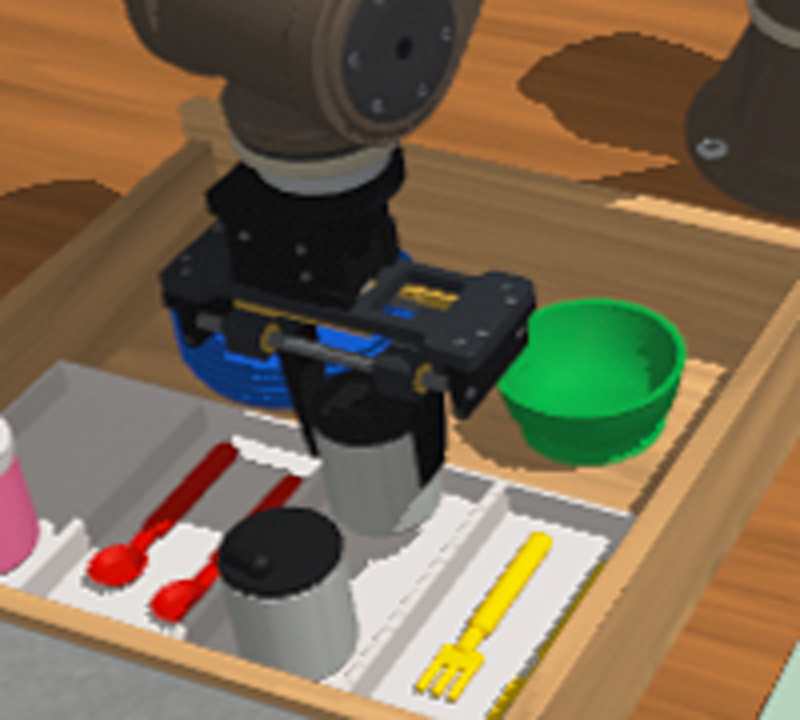

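```bash
python3 -m pendant '[[0,1,10,0],[0,1,17,0],[0,1,19,0],[0,1,19,0]]' 1;  python3 -m pendant '[[0,0,1,0],[0,0,1,0]]' 1; python3 -m pendant '[[0,0,1,0],[0,0,1,0]]' 1
```

```text
t: 21.12
eef_pos: [549.7, -71.8, 71.9]
tcp_rot: [-3.136, 0.001, 1.568]
ft_force: [-0.1, -0.5, -1.0]
opening: 0.657
t: 21.38
eef_pos: [549.7, -71.8, 71.1]
tcp_rot: [-3.137, 0.001, 1.568]
ft_force: [-0.1, 0.3, -2.2]
opening: 0.653
t: 21.62
eef_pos: [549.7, -71.8, 70.1]
tcp_rot: [-3.137, 0.001, 1.568]
ft_force: [0.5, 1.0, -0.8]
opening: 0.657
```

```bash
python3 -m pendant '[[0,0,1.5,0],[0,0,1.5,0]]' 1;  python3 -m pendant '[[0,0,1,0],[0,0,1,0]]' 1; python3 -m pendant '[[0,0,0.5,0],[0,0,0.5,0]]' 1
```

```text
t: 21.88
eef_pos: [549.6, -71.8, 68.4]
tcp_rot: [-3.136, 0.001, 1.568]
ft_force: [-0.3, -0.2, -1.5]
opening: 0.657
t: 22.12
eef_pos: [549.7, -71.8, 67.5]
tcp_rot: [-3.137, 0.001, 1.568]
ft_force: [-0.6, -0.1, 0.4]
opening: 0.655
t: 22.38
eef_pos: [549.8, -71.8, 67.5]
tcp_rot: [-3.137, 0.001, 1.568]
ft_force: [-2.5, 1.9, 5.8]
opening: 0.651
```

```bash
python3 -m pendant '[[0,0,0,0],[0,0,0,0],[0,0,0,0]]' 0.1; python3 -m pendant '[[0,0,-15,0],[0,0,-55,0],[0,0,-90,0],[0,0,-112,0],[0,0,-112,0]]' 0.1;python3 -c "
from h import *
go(450.5,271.3,180,0)
save(vision.read_camera('scene'),'pics/c4.png',(120,130,320,310),4)"
```

```text
t: 22.75
eef_pos: [549.8, -71.8, 67.4]
tcp_rot: [-3.137, 0.001, 1.568]
ft_force: [-0.2, -0.7, -0.6]
opening: 0.881
t: 23.38
eef_pos: [550.9, -71.8, 181.6]
tcp_rot: [-3.141, 0.002, 1.568]
ft_force: [-0.5, 0.5, 0.5]
opening: 0.9
rows: tx 342.8 ty -101.3 tz 1.6 turn 89.8 pos [550.9 -71.8 181.6] yaw 89.8447976238043 op 0.9 F [-0.5  0.5  0.5] t 23.38 j6 -1.81
```

View pics/c4.png

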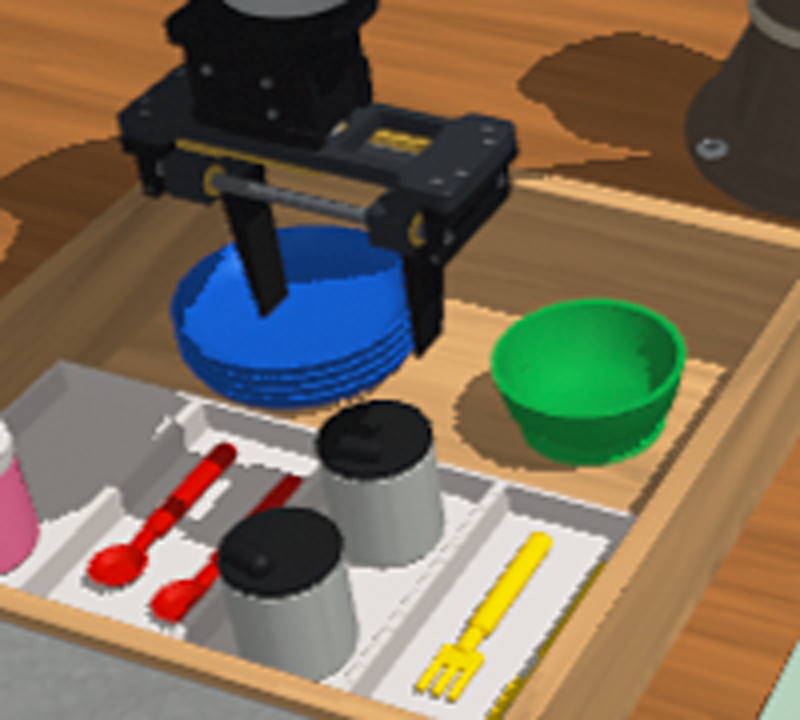

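```bash
python3 -m pendant '[[43,-13,0,10],[86,-26,0,20],[129,-39,0,30],[172,-52,0,40],[215,-65,0,50],[258,-78,0,60],[300,-90,0,70],[343,-101,0,80]]' 0;python3 -c "
from h import *
go(450.5,271.3,115,0)"
```

```text
t: 24.42
eef_pos: [449.4, 272.7, 179.0]
tcp_rot: [3.14, 0.005, 0.166]
ft_force: [0.8, 0.6, -0.2]
opening: 0.998
rows: tx 0.9 ty 1.6 tz 64.0 turn 9.5 pos [449.4 272.7 179. ] yaw 9.511382350768503 op 0.998 F [ 0.8  0.6 -0.2] t 24.43 j6 0.25
```

```bash
python3 -m pendant '[[1,1.5,10,9.5],[1,1.5,30,9.5],[1,1.5,60,9.5],[1,1.5,70,9.5],[1,1.5,70,9.5]]' 0;python3 -c "
from h import *
go(450.5,271.3,43,0)
save(vision.read_camera('scene'),'pics/d1.png',(290,170,490,350),4)"
```

```text
t: 25.05
eef_pos: [450.0, 271.1, 108.4]
tcp_rot: [3.139, 0.006, 0.0]
ft_force: [0.0, -0.2, -0.6]
opening: 1.001
rows: tx 0.5 ty -0.2 tz 65.4 turn 0.0 pos [450.  271.1 108.4] yaw 0.004132518826305694 op 1.001 F [ 0.  -0.2 -0.6] t 25.05 j6 0.42
```

View pics/d1.png

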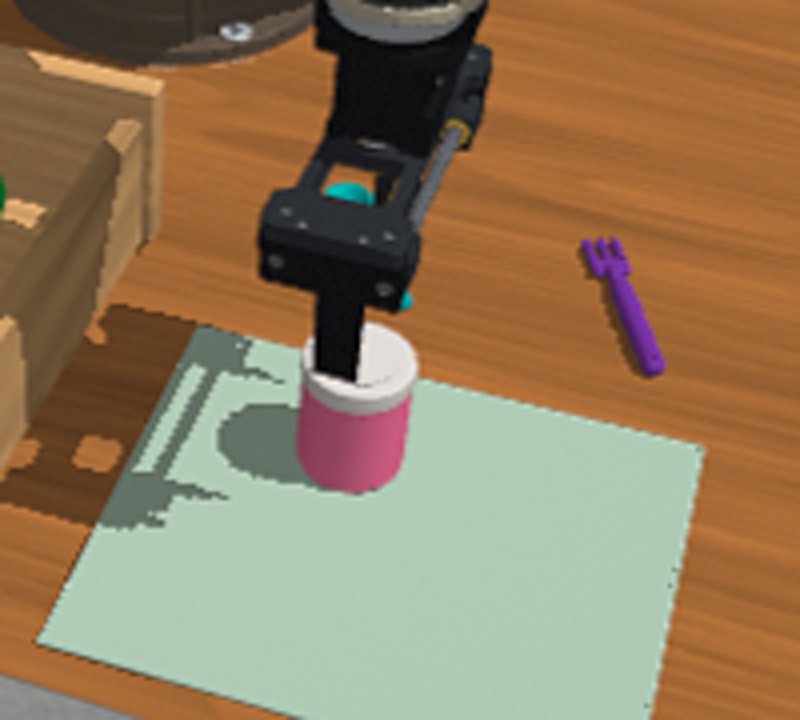

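```bash
python3 -m pendant '[[0.5,0,30,0],[0.5,0,52,0],[0.5,0,66,0],[0.5,0,66,0]]' 0;python3 -m pendant '[[0,0,0,0],[0,0,0,0],[0,0,0,0],[0,0,0,0],[0,0,0,0]]' 1;python3 -m pendant '[[0,0,-20,0],[0,0,-60,0],[0,0,-110,0],[0,0,-140,0],[0,0,-140,0]]' 1; python3 -c "
from h import *
go(549.5,-272.5,183,0)
save(vision.read_camera('scene'),'pics/d2.png',(290,100,490,280),4)"
```

```text
t: 25.6
eef_pos: [450.5, 271.1, 43.1]
tcp_rot: [3.139, 0.006, 0.0]
ft_force: [-0.5, 0.8, 0.2]
opening: 1.002
t: 26.22
eef_pos: [450.6, 271.1, 43.3]
tcp_rot: [3.139, 0.005, 0.0]
ft_force: [-0.6, 0.2, 3.6]
opening: 0.645
t: 26.85
eef_pos: [452.0, 271.8, 185.1]
tcp_rot: [3.141, 0.002, 0.0]
ft_force: [-0.4, 0.5, -1.4]
opening: 0.643
rows: tx 97.5 ty 544.3 tz 2.1 turn 0.0 pos [452.  271.8 185.1] yaw 0.006483112812720974 op 0.643 F [-0.4  0.5 -1.4] t 26.85 j6 0.42
```

View pics/d2.png

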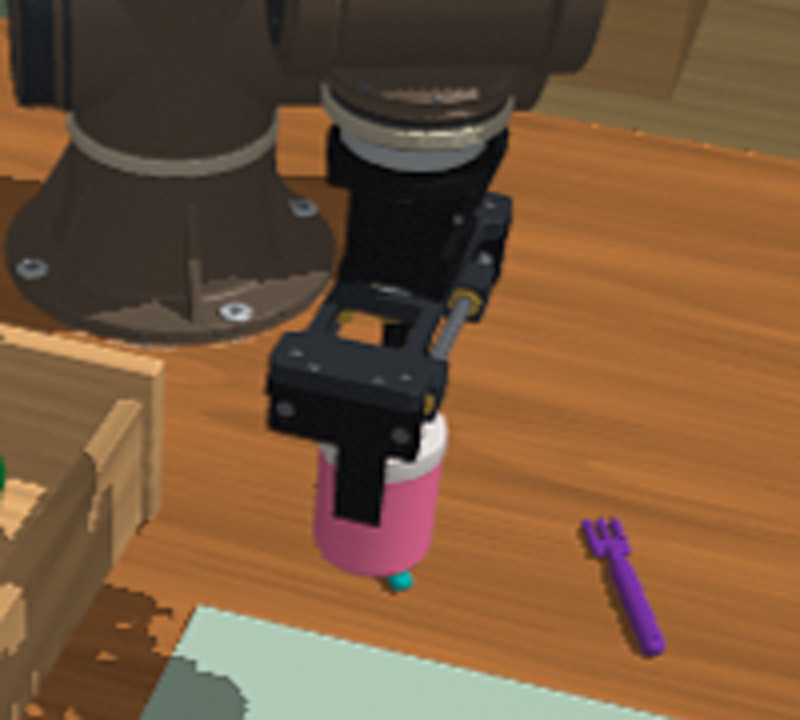

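```bash
python3 -m pendant '[[7,40,0,0],[16,90,0,0],[26,145,0,0],[36,200,0,0],[46,255,0,0],[56,310,0,0],[66,365,0,0],[76,420,0,0]]' 1;  python3 -c "
from h import *
go(549.5,-272.5,183,0)"
```

```text
t: 27.9
eef_pos: [526.8, -150.2, 182.2]
tcp_rot: [3.141, 0.007, -0.0]
ft_force: [0.4, 0.9, -0.9]
opening: 0.645
rows: tx 22.7 ty 122.3 tz -0.8 turn -0.0 pos [ 526.8 -150.2  182.2] yaw -0.00705808906665783 op 0.645 F [ 0.4  0.9 -0.9] t 27.9 j6 -0.39
```

```bash
python3 -m pendant '[[9,50,0,0],[18,95,0,0],[22.5,122.5,0,0],[22.5,122.5,20,0],[22.5,122.5,50,0],[22.5,122.5,70,0],[22.5,122.5,80,0],[22.5,122.5,80,0]]' 1;  python3 -c "
from h import *
go(549.5,-272.5,77,0)
save(vision.read_camera('scene'),'pics/d3.png',(50,120,250,300),4)
save(vision.read_camera('top'),'pics/d4.png',(390,90,590,270),4)"
```

```text
t: 28.9
eef_pos: [548.4, -272.5, 101.0]
tcp_rot: [-3.141, 0.008, -0.0]
ft_force: [0.4, 0.6, -0.6]
opening: 0.651
rows: tx 1.1 ty -0.0 tz 24.0 turn -0.0 pos [ 548.4 -272.5  101. ] yaw -0.01044758755598901 op 0.651 F [ 0.4  0.6 -0.6] t 28.9 j6 -0.56
```

View pics/d3.png

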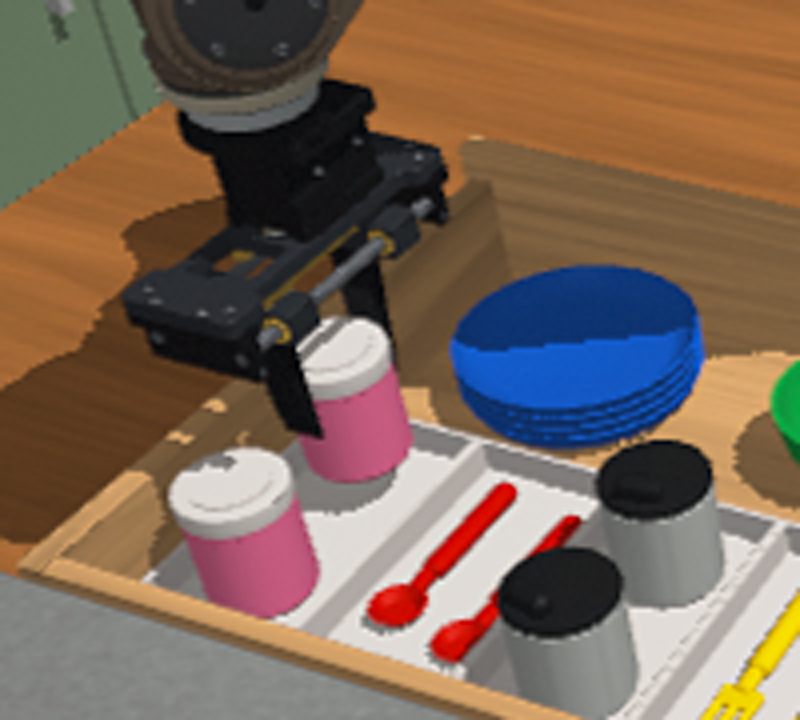

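View pics/d4.png

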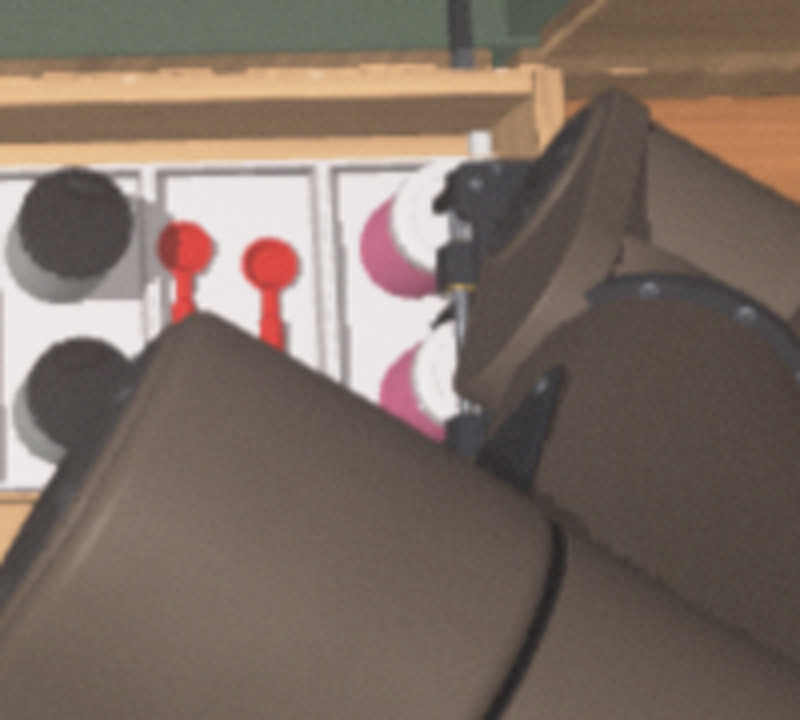

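```bash
python3 -m pendant '[[0,0,10,0],[0,0,18,0],[0,0,22,0],[0,0,22,0]]' 1;  python3 -m pendant '[[0,0,1.5,0],[0,0,1.5,0]]' 1; python3 -m pendant '[[0,0,1,0],[0,0,1,0]]' 1
```

```text
t: 29.5
eef_pos: [548.7, -272.8, 80.1]
tcp_rot: [3.141, 0.007, -0.0]
ft_force: [-0.1, 0.0, -1.2]
opening: 0.645
t: 29.75
eef_pos: [548.7, -272.9, 78.6]
tcp_rot: [3.141, 0.007, -0.0]
ft_force: [-0.7, -0.4, -0.3]
opening: 0.65
t: 30.0
eef_pos: [548.7, -272.8, 77.6]
tcp_rot: [3.141, 0.007, -0.0]
ft_force: [0.7, 0.9, -0.4]
opening: 0.647
```

```bash
python3 -m pendant '[[0,0,1.5,0],[0,0,1.5,0]]' 1;  python3 -m pendant '[[0,0,0.7,0],[0,0,0.7,0]]' 1; python3 -m pendant '[[0,0,0.5,0],[0,0,0.5,0]]' 1
```

```text
t: 30.25
eef_pos: [548.6, -272.8, 76.0]
tcp_rot: [3.141, 0.007, -0.0]
ft_force: [0.3, 0.3, -0.0]
opening: 0.645
t: 30.5
eef_pos: [548.7, -272.9, 75.4]
tcp_rot: [3.141, 0.007, -0.0]
ft_force: [0.5, 0.8, 0.8]
opening: 0.641
t: 30.75
eef_pos: [548.7, -272.9, 75.3]
tcp_rot: [3.141, 0.007, -0.0]
ft_force: [-2.2, 0.7, 4.6]
opening: 0.645
```

Contact. Release a little, lift straight, then retreat.

```bash
python3 -m pendant '[[0,0,0,0],[0,0,0,0],[0,0,0,0]]' 0.23; python3 -m pendant '[[0,0,-15,0],[0,0,-55,0],[0,0,-100,0],[0,0,-130,0],[0,0,-130,0]]' 0.23;python3 -m pendant '[[-20,-55,-30,0],[-40,-110,-30,0],[-60,-165,-30,0],[-60,-220,-30,0],[-60,-275,-30,0],[-60,-330,-30,0],[-60,-390,-30,0],[-60,-440,-30,0]]' 0.23; python3 -m pendant '[[-20,-55,0,0],[-40,-110,0,0],[-40,-165,0,0],[-40,-200,0,0],[-40,-200,0,0]]' 0.23;
python3 -c "
from h import *
go(0,0,0,0)
T=vision.read_camera('top');S=vision.read_camera('scene')
save(S,'pics/e1.png',(50,140,330,330),2.8)
save(T,'pics/e2.png',(325,100,545,310),2.8)"
```

```text
t: 31.12
eef_pos: [548.7, -272.9, 75.2]
tcp_rot: [3.141, 0.007, -0.0]
ft_force: [0.5, -0.1, 1.5]
opening: 0.772
t: 31.75
eef_pos: [550.3, -273.2, 208.5]
tcp_rot: [3.138, 0.002, -0.0]
ft_force: [-0.1, 0.8, 0.2]
opening: 0.77
t: 32.75
eef_pos: [489.7, 169.0, 236.5]
tcp_rot: [3.138, 0.003, 0.001]
ft_force: [0.2, -1.1, 0.0]
opening: 0.769
t: 33.38
eef_pos: [448.8, 370.5, 234.8]
tcp_rot: [3.137, 0.004, 0.003]
ft_force: [-0.0, -1.0, 0.3]
opening: 0.772
rows: tx -450.0 ty 369.0 tz 234.8 turn 0.2 pos [448.8 370.5 234.8] yaw 0.19136721653437547 op 0.772 F [-0.  -1.   0.3] t 33.38 j6 0.57
```

View pics/e1.png

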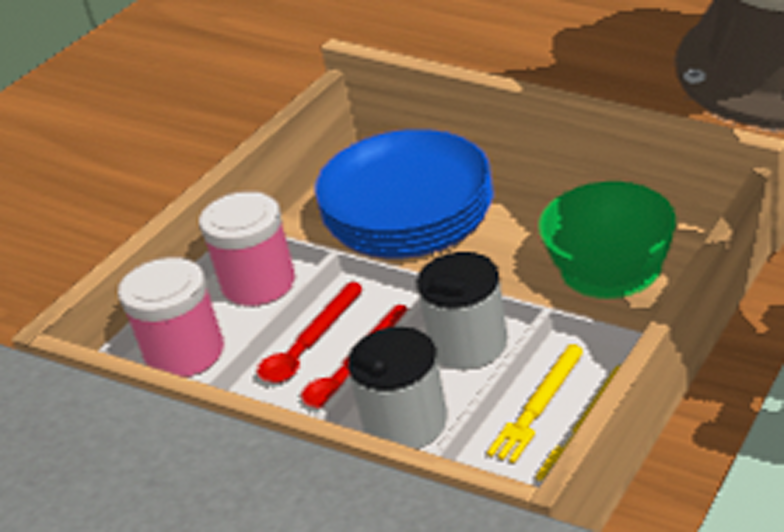

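View pics/e2.png

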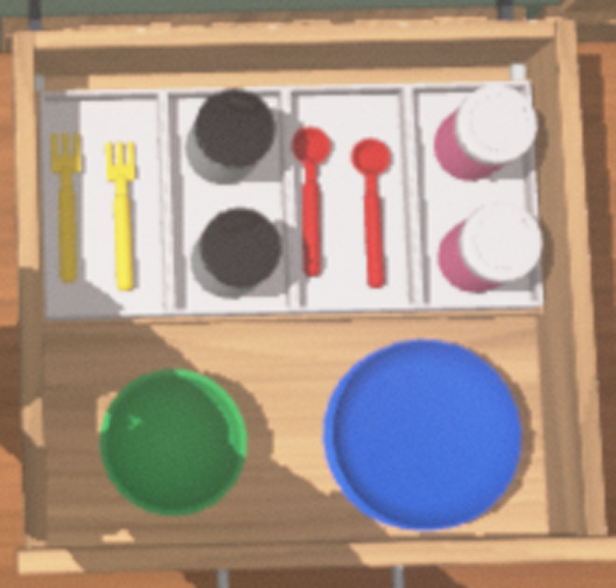

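All four are in their bays, lying or standing as asked; the old cup and pot have not moved.

```bash
python3 -c "
from h import *
print(job.job_done())"
```

```text
the job is handed in; nothing more can be done
None
```

The fork, spoon, steel cup and snack pot are each in the bay with their own kind. I placed them in that order and handed the job in at about 33 s of the 115 s allowed.

- **Placing:** Each piece was lowered in small steps until the wrist force showed contact, and only then released. Contact forces were about 10 N or less, except for the fork, where a 2 mm step reached 24 N; I eased that off before opening the jaws.
- **Last pictures:** The final top and scene views showed the fork and spoon flat and lengthwise beside the old ones. The cup and pot stood upright in the front halves of their bays, and the old cup and pot stood where they were. The gripper was well clear of everything.
- **Small offset:** By my estimate the fork and spoon lie about 6 mm forward of the bays' midpoints. I did this to keep the gripper's body clear of the old cup.
- **Checks:** None failed. The tray floor came out at 32 mm above the mat by touch, 2 to 4 mm higher than my first camera estimate, and I used the touch value.

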